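# Line up a blank under the bench punch and punch its mark

## Task

Grip the aluminium blank by its upright block and slide it along the worktop, without lifting it and without disturbing the things standing about, between the legs of the bench punch until the ring-marked spot lies under the punch tip. Then push the punch's black button all the way down so that the tip meets the plate inside the ring (punch nowhere else on the way), let it spring back up, and leave the blank lying there with its ring still under the tip.

Things in the scene. Friction and masses are not known exactly. Their poses are not given: they have to be found in the camera images.
- blank: loose aluminium plate, 150 x 56 x 8 mm (own x, y, z), about 0.26 kg, flat on the worktop. Origin: centre of its underside. An upright block 30 (x) x 14 (y) x 34 mm high stands on it, centred at own x = -53 mm, y = 0, top 42 mm above the worktop: grip it across its 14 mm (along own y). The ring mark is near the other end; the plain dark dots and screw heads mean nothing.
- mark (a point): centre of the dark ring drawn on the blank's upper face (ring 8 mm inside, 14 mm outside diameter), at own x = +53, y = +6, z = 8 mm of the blank
- grip (a point): middle of the blank's upright block, at own x = -53, y = 0, z = 28 mm of the blank
- press: grey portal fixed to the worktop. Origin: on the worktop below the punch tip; own x leads through the portal away from the robot, y along the crossbar. Legs 24 mm deep (x), 16 mm wide, inner faces at y = +-44 mm; 8 mm high foot flanges, 44 mm deep, reach from y = +-44 to +-80 mm. Crossbar 34 mm deep, 120 mm long, 54 to 76 mm up; a 22 mm bush hangs to 48 mm, another rises to 84 mm.
- punch_tip (a point): point of the vertical steel plunger, on the portal's middle axis, 20 mm above the worktop when the plunger is up (12 mm above the blank's face); moves with the plunger
- punch_top (a point): centre of the upper face of the plunger's round black button, 32 mm in diameter, 120 mm above the worktop when up; moves with the plunger
- plunger (a joint): travel of the plunger in m: 0 when up, growing as it is pushed straight down, about 0.012 when the tip meets the blank; its stop is at 0.0135. A spring returns it; it takes about 3 N to start and 7.5 N at full travel.
- foam_box: loose light foam block, 100 x 160 x 65 mm (own x, y, z), origin at the centre of its underside; a bystander
- vial_l: loose small glass vial with a dark cap, 27 mm in diameter, 60 mm high, standing in front of the punch on its own +y side; origin at the centre of its underside; a bystander
- vial_r: loose small glass vial with a white cap, 27 mm in diameter, 60 mm high, standing in front of the punch on its own -y side; origin at the centre of its underside; a bystander
- timer: loose small timer lying on the worktop near its front edge, 62 x 66 x 18 mm (own x, y, z), origin at the centre of its underside; a bystander

How it is judged:
By the outcome, as a careful person would: the job done as asked, in the order asked, and still so for the second after the job is handed in, with the robot touching nothing.
It also fails if it takes over 51 s, if anything falls off the work surface, if the arm or the gripper's body presses on something with over 40 N, if the wrist force passes 120 N, or if a joint passes its speed limit or range.

## Robot

A 6-joint arm with a two-finger parallel gripper is mounted at the origin on a cart in front of the work surface, level with it; the furniture and walls round the work are solid. World frame = base frame: x ahead of the robot, y to its left, z up, the work surface at z = 0. Lengths are in mm, angles in rad, forces in N, time in s.
With the tool pointing down it reaches from about 350 to 875 mm from the base axis. Payload 4.2 kg.
Tool frame: the origin (TCP) lies midway between the tips of the shut fingers; the grasp point (between the pads) lies 19 mm behind it; z points along the fingers, y is the line along which they close (so a half turn about z gives the same grasp; the last joint's range is limited). The gripper opens to 85 mm and grips with 20 to 120 N. Pads are 22 mm wide; open, the fingers measure 114 mm over their backs; the gripper's body (76 mm by 85 mm) begins 54 mm behind the grasp point. The pads swing forward as they close: fully open they stand 13 mm farther back than shut.
Start: joints at [1.436, 0.385, 0.008, 0, -1.194, -0.259], TCP at [239.779, 577.153, 231.312] pointing down, gripper open.
Joint ranges: [-3.14, 3.14], [-1.21, 2.06], [-1.07, 1.41], [-3.16, 2.05], [-2.99, -0.16], [-3.1, 3.1]. Speed limits (rad/s): [2.79, 2.79, 3.14, 3.14, 3.14, 3.14].

## Interface

Orientations are given as a unit quaternion [x, y, z, w].
In Python, from bench import arm gives the robot as it stands.
- The arm moves only by the tool send_rows, never from a script. Its argument "targets" is a list of rows, each an object of numbers: "gripper": the gripper command: -1 is fully open, 1 is shut, values between are in proportion; "x", "y", "z": the shift along the tool's x, y, z in cm; "ax", "ay", "az": the turn, a rotation vector about the tool's x, y, z in degrees. A call has 1 to 5 rows; each row shifts and turns the commanded pose from where the row before left it, along the tool's axes as they then stand; what a row does not reach is not made up. A row lasts 1/12 s, in which the tool goes at most 41.7 mm and 7.16 degrees, less where a joint would pass 70% of its speed; a pose out of reach is approached as far as the arm can. A call is refused whole if a number of a shift passes 4.17 or a number of a turn 7.16, either way. A call with a gripper value outside its range is refused whole. The fingers move at their own pace and stop on an object; the grip force is fixed at half the most. Time passes only in rows, so rows that do not move let the fingers close. It gives the time, the measured TCP pose, the force, the opening and the grip force at its end, in the units of the state.
- arm.read_state(): the state, without advancing time (a new reading comes with each control period).
- arm.get_image(name): name is "side" or "top"; returns (picture, depth): 420x560x3 uint8, red, green, blue; 420x560 float32, mm along the optical axis (not along the pixel's ray), 0 where there is no reading.
- arm.camera_model(name): a dict with "fx", "fy", "cx", "cy" (pixels), "cam_to_world" (4x4, takes a point from camera to world coordinates). Camera axes: x right, y down, z forward; pixel columns grow to the right and rows downward; lengths in mm; the calibration is good to about 2 mm. A picture is of the moment at which its call begins. camera_model takes no time and is no camera call.
- arm.job_done(): hands the job in; it is judged then, once.
Trained networks look in the newest picture that a camera, given by its name, has taken for a name from the list of things; names that differ only in an ending like _2 or _b are one class to them, and where a whole thing is asked for, a point or a joint stands for the part that bears it (a point fixed in the world has none). Each returns a list of dicts, best first, with "score" (0 to 1); they miss things now and then, are a little off and sometimes report something else, mostly with a low value. They report only what shows in the picture. A call takes as long as a camera call.
- arm.boxes_of(camera, thing): "rect" ([left, top, width, height] in pixels, round what is visible of it).
The state is a dict: "clock": time; "joints": joint angles; "joint_vel": joint speeds; "joint_efforts": joint torques, N m; "position": TCP position; "ee_rot": TCP orientation; "contact_force": force on the tool from outside, world axes, zero at the start; "wrist_torque": the same for the moment, N m; "gripper_width": finger opening in mm; "grasp_force": force on a finger pad.
Only numpy, scipy, OpenCV 4.12 (cv2) and the standard library are available. Lean on these libraries where they do the work, as an engineer would, in place of code of your own. Each camera call takes 0.05 s, during which the arm holds its last target. There are 200 camera calls.

## Working session

There is one attempt and no reset: what is moved stays moved. The work goes in short steps, Python scripts to look and compute and a tool call to move; the robot and the scene stay as the last step left them, time stands still between calls to the robot, and variables do not carry over. Pictures are saved under pics/ and viewed, at most 10 in all, crops included, and the job is handed in when it is done.

Besides the shell and the picture viewer there is one more tool, called as name([rows], argument=value, ...), one row to a line, values as JSON. send_rows: Moves the arm, as the interface text tells. Its arguments: {"type":"object","properties":{"targets":{"type":"array"}},"required":["targets"]}

```bash
mkdir -p pics; cat > h.py <<'E'
from bench import arm
import numpy as np, cv2
def snap(n,f):
    p,d=arm.get_image(n); cv2.imwrite('pics/'+f,p[:,:,::-1]); np.save(f'pics/{n}.npy',d); return p,d
def pts(n,d):
    m=arm.camera_model(n); v,u=np.mgrid[:d.shape[0],:d.shape[1]]
    P=np.stack([(u-m['cx'])/m['fx']*d,(v-m['cy'])/m['fy']*d,d,np.ones_like(d)],-1)@np.array(m['cam_to_world']).T
    return P[...,:3]
def ray(n,u,v,z):
    m=arm.camera_model(n);T=np.array(m['cam_to_world']);r=T[:3,:3]@[(u-m['cx'])/m['fx'],(v-m['cy'])/m['fy'],1];o=T[:3,3]
    return o+r*(z-o[2])/r[2]
def proj(n,P):
    m=arm.camera_model(n);T=np.linalg.inv(np.array(m['cam_to_world']));c=T[:3,:3]@np.array(P)+T[:3,3]
    return m['fx']*c[0]/c[2]+m['cx'],m['fy']*c[1]/c[2]+m['cy']
E
python3 - <<'E'
from h import *
np.set_printoptions(precision=1,suppress=True)
ims=[]
for n in ['top','side']:
    p,d=snap(n,n+'0.png'); print(n,np.array(arm.camera_model(n)['cam_to_world']),arm.camera_model(n)['fx'])
    P=pts(n,d)
    for t in ['blank','mark','press','punch_top','foam_box','vial_l','vial_r','timer']:
        for b in arm.boxes_of(n,t)[:2]:
            r=b['rect'];u,v=int(r[0]+r[2]/2),int(r[1]+r[3]/2)
            print(t,round(b['score'],2),np.round(r),P[min(v,419),min(u,559)])
print(arm.read_state())
E
```

```text
top [[  0.   -1.    0.1 450.2]
 [ -1.   -0.   -0.   -8.5]
 [  0.   -0.1  -1.  996.3]
 [  0.    0.    0.    1. ]] 392.14797132527394
blank 0.64 [117. 209.  58.  55.] [515.3 320.    7.1]
mark 0.69 [120. 206.  54.  60.] [515.1 316.7   9.6]
press 0.65 [256. 160.  64.  33.] [651.9 -33.1  77.5]
punch_top 0.45 [280. 161.  13.  12.] [668.6 -29.8 118.7]
foam_box 0.8 [372. 194.  76.  47.] [ 557.1 -326.9   68.8]
vial_l 0.54 [326. 177.  13.  14.] [ 638.9 -143.2   58.9]
vial_r 0.54 [326. 177.  13.  14.] [ 638.9 -143.2   58.9]
timer 0.76 [248. 267.  28.  30.] [401.9  27.2  20.5]
side [[ -1.   -0.    0.1 498.8]
 [ -0.1   0.5  -0.9 932.9]
 [ -0.   -0.9  -0.5 629.5]
 [  0.    0.    0.    1. ]] 452.8967639724056
blank 0.62 [264. 307.  72.  58.] [511.9 331.2   8.4]
mark 0.67 [258. 310.  80.  55.] [515.4 337.9  10.1]
mark 0.18 [230. 192.  29.  51.] [649.7  26.3  75. ]
press 0.59 [232. 189.  27.  56.] [649.5  26.3  77.8]
punch_top 0.27 [258. 230.  16.  25.] [594.7  77.6  39.6]
foam_box 0.84 [274. 151.  36.  40.] [ 545.9 -250.8   65.9]
vial_l 0.79 [250. 189.  14.  18.] [ 639.8 -134.7   37.2]
vial_l 0.68 [260. 229.  12.  26.] [594.9  74.9  40.5]
vial_r 0.79 [250. 189.  14.  18.] [ 639.8 -134.7   37.2]
vial_r 0.68 [260. 229.  12.  26.] [594.9  74.9  40.5]
timer 0.41 [260. 230.  11.  25.] [597.3  74.9  37.7]
{'clock': 0.9, 'joints': array([ 1.4,  0.4,  0. , -0. , -1.2, -0.3]), 'joint_vel': array([-0., -0., -0., -0.,  0.,  0.]), 'joint_efforts': array([  0. , -39.2,  18.9,   4.2,  -0. ,   0. ]), 'position': array([239.8, 577.2, 231.3]), 'ee_rot': array([ 1. , -0.2, -0. , -0. ]), 'contact_force': array([ 0.4, -0.5, -0.6]), 'wrist_torque': array([-0., -0.,  0.]), 'grasp_force': 0.0, 'gripper_width': 85.56310235136336}
```

View pics/top0.png

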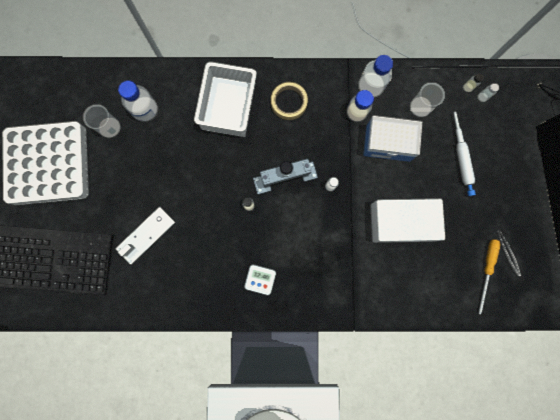

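View pics/side0.png

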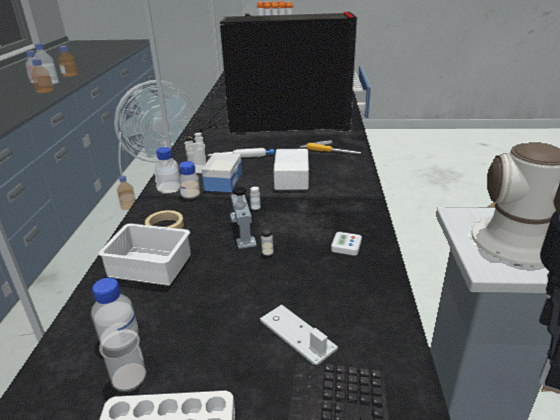

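```bash
cat > m.py <<'E'
from h import *
np.set_printoptions(precision=1,suppress=True)
def rect(q):
    r=cv2.minAreaRect(q.astype(np.float32)); return np.round(r[0],1),np.round(r[1],1),round(r[2],1)
def region(n,d,c,rad,z0,z1):
    P=pts(n,d); return P[(d>0)&(np.hypot(P[...,0]-c[0],P[...,1]-c[1])<rad)&(P[...,2]>z0)&(P[...,2]<z1)]
E
python3 - <<'E'
from m import *
for n in ['top','side']:
    d=np.load(f'pics/{n}.npy'); print(n)
    for nm,c,r,z0,z1 in [('table',(520,200),60,-20,20),('plate',(510,320),110,5,14),('block',(470,360),60,32,50),('bar',(655,-30),90,66,84),('button',(660,-30),40,105,130),('vl',(593,72),30,52,70),('vr',(640,-140),35,48,70),('timer',(400,27),60,12,25),('foam',(557,-327),130,55,75)]:
        q=region(n,d,c,r,z0,z1)
        if len(q)>3: print(nm,len(q),q.mean(0),np.median(q[:,2]),*rect(q[:,:2]))
# ring / block px zoom
a=cv2.imread('pics/top0.png')[120:280,100:350]; cv2.imwrite('pics/z.png',cv2.resize(a,None,fx=3.2,fy=3.2,interpolation=cv2.INTER_CUBIC))
s=arm.read_state(); from scipy.spatial.transform import Rotation as R
print(R.from_quat(s['ee_rot']).as_matrix())
E
```

```text
top
table 1749 [519.6 200.1  -0.6] -0.6391604454001936 [519.6 200. ] [118.4 118.8] 37.8
plate 1132 [518.8 321.4   7.8] 7.579350352798826 [508. 331.] [146.6 192.1] 57.0
block 86 [479.5 358.5  40.2] 40.628033914661216 [480.  359.3] [14.6 30.2] 46.6
bar 593 [663.5 -30.4  75.7] 75.74303068787299 [666.1 -30.7] [ 34.5 119.6] 15.8
button 150 [665.  -30.6 118.7] 118.75009423723719 [665.5 -30.9] [29.2 29.8] 43.9
vl 66 [594.6  62.3  58.8] 58.902066421569884 [594.4  63.1] [20.  19.6] 2.8
vr 72 [ 644.  -146.8   58.2] 58.82084472566606 [ 644.3 -147.4] [19.8 21.3] 5.6
timer 636 [407.4  32.1  15.5] 15.45524526971866 [407.7  31.9] [65.4 61.8] 75.2
foam 2759 [ 550.8 -328.7   64.1] 64.15200208143688 [ 551.8 -330.1] [100.6 160.8] 1.1
side
table 1699 [519.5 202.1   1.2] 1.1550727100346876 [519.9 199.3] [118.  119.1] 66.0
plate 1635 [520.  325.9   9. ] 9.090956233294378 [516.9 322.7] [ 59.  152.5] 44.7
block 180 [479.5 363.4  40.3] 41.83284544569227 [479.3 360.9] [16.1 30.6] 43.2
bar 312 [661.2  -8.4  76.5] 77.2014295776217 [664.1 -26.3] [ 34.4 119.3] 15.5
button 101 [664.1 -24.3 118.2] 119.54305637441928 [665.2 -27. ] [28.3 30.6] 80.5
vl 69 [593.7  67.6  59.1] 60.08605789536341 [594.6  65. ] [21.9 20.1] 59.6
vr 57 [ 643.5 -141.5   57.1] 58.63851943739519 [ 643.8 -143.5] [19.8 21.1] 30.8
timer 442 [407.   38.   17.2] 17.354932778959153 [406.7  33.5] [69.5 61.9] 75.0
foam 816 [ 549.8 -313.8   65.6] 66.21360362236544 [ 550.2 -327.1] [100.  166.2] 1.1
[[ 0.9 -0.4 -0. ]
 [-0.4 -0.9  0. ]
 [-0.  -0.  -1. ]]
```

View pics/z.png

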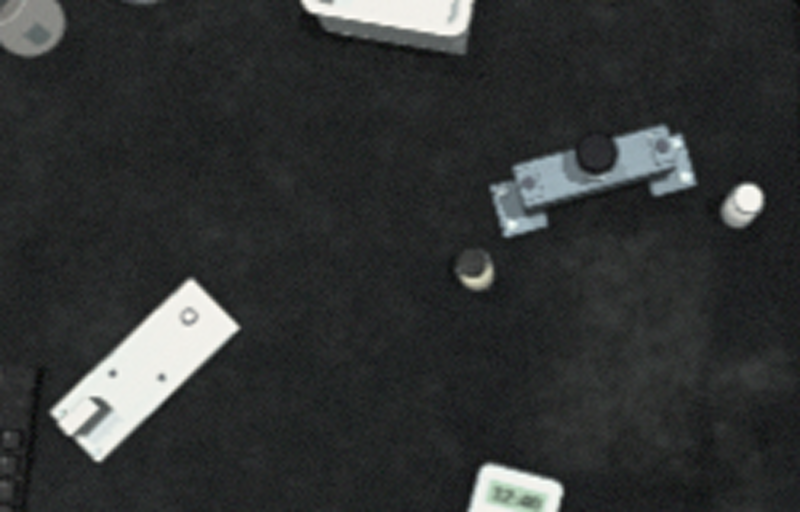

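```bash
cat > p.py <<'E'
import sys; from h import *
from scipy.spatial.transform import Rotation as R
def pose():
    s=arm.read_state(); M=R.from_quat(s['ee_rot']).as_matrix()
    return np.array(s['position']),np.degrees(np.arctan2(M[1,0],M[0,0])),s,M
def rows(goals,start=None):
    # goals: (x,y,z,psi,n) straight segments
    p,psi,s,M=pose() if start is None else (np.array(start[:3],float),start[3],None,None)
    if M is not None: print('pos',p.round(1),'psi',round(psi,2),'tilt',M[:2,2].round(4),'q',np.round(s['joints'],2),'F',np.round(s['contact_force'],1),'w',round(s['gripper_width'],1),'t',s['clock'])
    for x,y,z,g,n in goals:
        p0,a0=p.copy(),psi
        for i in range(1,n+1):
            q=p0+(np.array([x,y,z])-p0)*i/n; b=a0+(g-a0)*i/n
            c,k=np.cos(np.radians(psi)),np.sin(np.radians(psi)); e=(q-p)/10
            r=np.round([c*e[0]+k*e[1],k*e[0]-c*e[1],-e[2]],2); az=round(psi-b,1)
            print('x %.2f y %.2f z %.2f az %.1f'%(*r,az))
            p=p+10*np.array([c*r[0]+k*r[1],k*r[0]-c*r[1],-r[2]]); psi-=az
        print('-> ',p.round(1),round(psi,1))
E
python3 - <<'E'
from p import *
print(ray('top',159.1,218.75,8),ray('side',276.5,318,8))
rows([(480,360,90,-45,10)])
E
```

```text
[558.84476449 288.63204253   8.        ] [557.96720205 288.36716397   8.        ]
pos [239.8 577.2 231.3] psi -22.56 tilt [-0.      0.0001] q [ 1.44  0.38  0.01 -0.   -1.19 -0.26] F [ 0.4 -0.5 -0.6] w 85.6 t 0.9
x 3.05 y 1.08 z 1.41 az 2.2
x 3.09 y 0.97 z 1.42 az 2.3
x 3.13 y 0.84 z 1.41 az 2.2
x 3.16 y 0.72 z 1.41 az 2.3
x 3.18 y 0.59 z 1.42 az 2.2
x 3.20 y 0.47 z 1.41 az 2.3
x 3.23 y 0.34 z 1.41 az 2.2
x 3.23 y 0.22 z 1.42 az 2.2
x 3.23 y 0.10 z 1.41 az 2.3
x 3.24 y -0.04 z 1.41 az 2.2
->  [480. 360.  90.] -45.0
```

send_rows([
  {"gripper": 0.15,"x": 3.05,"y": 1.08,"z": 1.41,"az": 2.2},
  {"gripper": 0.15,"x": 3.09,"y": 0.97,"z": 1.42,"az": 2.3},
  {"gripper": 0.15,"x": 3.13,"y": 0.84,"z": 1.41,"az": 2.2},
  {"gripper": 0.15,"x": 3.16,"y": 0.72,"z": 1.41,"az": 2.3},
  {"gripper": 0.15,"x": 3.18,"y": 0.59,"z": 1.42,"az": 2.2},
])

```text
$.targets[0]: bad value
```

send_rows([
  {"gripper": 0.15,"x": 3.2,"y": 0.47,"z": 1.41,"az": 2.3},
  {"gripper": 0.15,"x": 3.23,"y": 0.34,"z": 1.41,"az": 2.2},
  {"gripper": 0.15,"x": 3.23,"y": 0.22,"z": 1.42,"az": 2.2},
  {"gripper": 0.15,"x": 3.23,"y": 0.1,"z": 1.41,"az": 2.3},
  {"gripper": 0.15,"x": 3.24,"y": -0.04,"z": 1.41,"az": 2.2},
])

```text
$.targets[0]: bad value
```

send_rows([
  {"gripper": 0.15},
  {"gripper": 0.15},
  {"gripper": 0.15},
])

```text
$.targets[0]: bad value
```

```bash
python3 - <<'E'
from p import *
snap('side','s1.png')
a=cv2.imread('pics/s1.png')[220:400,180:420]; cv2.imwrite('pics/s1z.png',cv2.resize(a,None,fx=3,fy=3))
rows([(480,360,45,-45,3),(480,360,12,-45,3)])
E
```

```text
pos [239.8 577.2 231.3] psi -22.56 tilt [0. 0.] q [ 1.44  0.38  0.01  0.   -1.19 -0.26] F [0.6 0.  0.2] w 85.1 t 0.95
x 10.17 y 3.61 z 6.21 az 7.5
x 10.56 y 2.26 z 6.21 az 7.5
x 10.76 y 0.85 z 6.21 az 7.4
->  [480. 360.  45.] -45.0
x -0.00 y 0.00 z 1.10 az 0.0
x -0.00 y 0.00 z 1.10 az 0.0
x -0.00 y 0.00 z 1.10 az 0.0
->  [480. 360.  12.] -45.0
```

View pics/s1z.png

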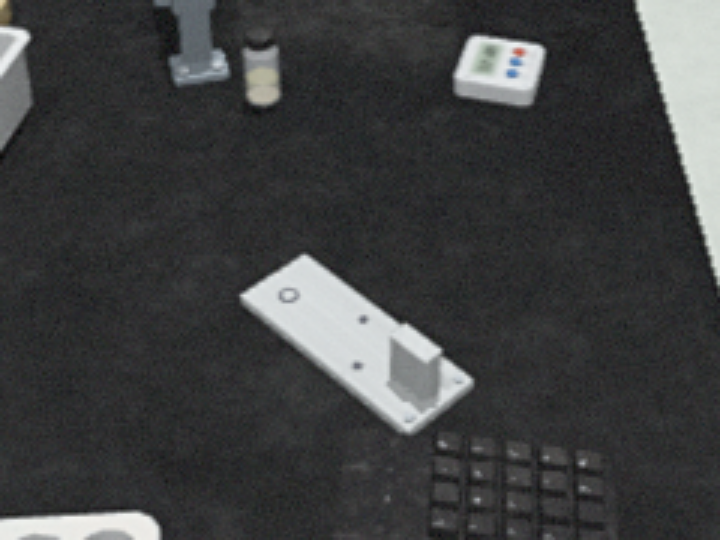

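The calls were refused and the arm has not moved. The picture shows the free blank, with the block at zoom (415,365) and the ring at (288,295). I'll try again with every key given.

send_rows([
  {"gripper": 0.15,"x": 3.05,"y": 1.08,"z": 1.41,"ax": 0,"ay": 0,"az": 2.2},
  {"gripper": 0.15,"x": 3.09,"y": 0.97,"z": 1.42,"ax": 0,"ay": 0,"az": 2.3},
  {"gripper": 0.15,"x": 3.13,"y": 0.84,"z": 1.41,"ax": 0,"ay": 0,"az": 2.2},
  {"gripper": 0.15,"x": 3.16,"y": 0.72,"z": 1.41,"ax": 0,"ay": 0,"az": 2.3},
  {"gripper": 0.15,"x": 3.18,"y": 0.59,"z": 1.42,"ax": 0,"ay": 0,"az": 2.2},
])

```text
clock: 1.37
position: [360.7, 467.6, 160.2]
ee_rot: [0.957, -0.291, 0.0, -0.0]
contact_force: [0.2, 0.3, 0.1]
gripper_width: 36.3
grasp_force: 0.0
```

send_rows([
  {"gripper": 0.15,"x": 3.2,"y": 0.47,"z": 1.41,"ax": 0,"ay": 0,"az": 2.3},
  {"gripper": 0.15,"x": 3.23,"y": 0.34,"z": 1.41,"ax": 0,"ay": 0,"az": 2.2},
  {"gripper": 0.15,"x": 3.23,"y": 0.22,"z": 1.42,"ax": 0,"ay": 0,"az": 2.2},
  {"gripper": 0.15,"x": 3.23,"y": 0.1,"z": 1.41,"ax": 0,"ay": 0,"az": 2.3},
  {"gripper": 0.15,"x": 3.24,"y": -0.04,"z": 1.41,"ax": 0,"ay": 0,"az": 2.2},
])

```text
clock: 1.78
position: [481.1, 359.0, 89.6]
ee_rot: [0.924, -0.383, 0.0, -0.0]
contact_force: [1.1, 0.2, -0.6]
gripper_width: 36.3
grasp_force: 0.0
```

send_rows([
  {"gripper": 0.15,"x": 0,"y": 0,"z": 0,"ax": 0,"ay": 0,"az": 0},
])

```text
clock: 1.87
position: [481.6, 355.1, 86.7]
ee_rot: [0.923, -0.386, -0.001, 0.003]
contact_force: [0.4, -0.1, 0.3]
gripper_width: 36.4
grasp_force: 0.0
```

```bash
python3 - <<'E'
from p import *
snap('side','s1.png')
a=cv2.imread('pics/s1.png')[220:400,180:420]; cv2.imwrite('pics/s1y.png',cv2.resize(a,None,fx=3,fy=3))
rows([(480,360,45,-45,2),(480,360,12,-45,3)])
E
```

```text
pos [481. 357.  88.] psi -45.24 tilt [-0.0026 -0.0031] q [ 0.91  0.48 -0.24 -0.   -0.86 -0.13] F [-0.8  0.9 -0.7] w 36.5 t 1.9167
x -0.14 y -0.07 z 2.15 az -0.1
x -0.15 y -0.07 z 2.15 az -0.1
->  [480. 360.  45.] -45.0
x 0.00 y 0.00 z 1.10 az -0.0
x 0.00 y 0.00 z 1.10 az -0.0
x 0.00 y 0.00 z 1.10 az -0.0
->  [480. 360.  12.] -45.0
```

View pics/s1y.png

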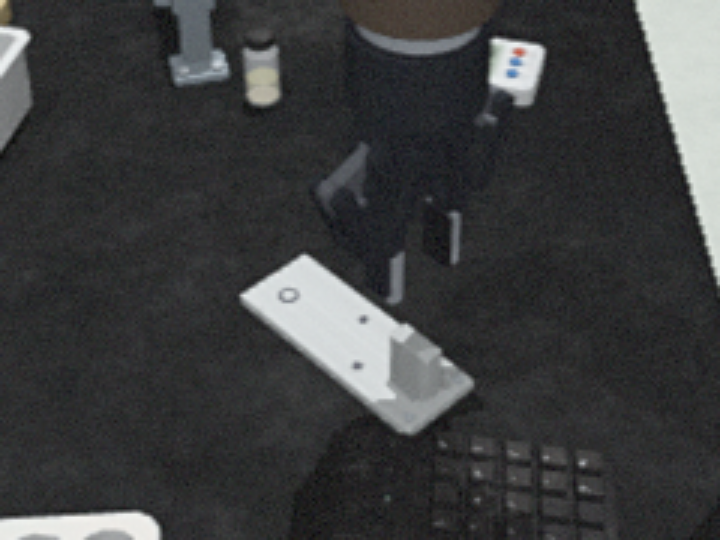

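The side view shows the open fingers above the block, straddling it (zoom ~(395,280) and (450,240) over the block at (415,350)). I'll go down.

send_rows([
  {"gripper": 0.15,"x": 0,"y": 0,"z": 2.2,"ax": 0,"ay": 0,"az": 0},
  {"gripper": 0.15,"x": 0,"y": 0,"z": 2.2,"ax": 0,"ay": 0,"az": 0},
  {"gripper": 0.15,"x": 0,"y": 0,"z": 0,"ax": 0,"ay": 0,"az": 0},
  {"gripper": 0.15,"x": 0,"y": 0,"z": 0,"ax": 0,"ay": 0,"az": 0},
  {"gripper": 0.15,"x": 0,"y": 0,"z": 0,"ax": 0,"ay": 0,"az": 0},
])

```text
clock: 2.33
position: [480.4, 361.2, 47.4]
ee_rot: [0.924, -0.382, 0.001, -0.001]
contact_force: [0.3, -0.1, 0.1]
gripper_width: 36.3
grasp_force: 0.0
```

```bash
python3 - <<'E'
from p import *
rows([(480,360,12,-45,3)])
E
```

```text
pos [480.4 361.2  47.4] psi -44.87 tilt [0.0018 0.0013] q [ 0.91  0.53 -0.27  0.   -0.77 -0.13] F [ 0.3 -0.1  0.1] w 36.3 t 2.3333
x 0.02 y 0.04 z 1.18 az 0.0
x 0.02 y 0.04 z 1.18 az 0.1
x 0.02 y 0.04 z 1.18 az 0.0
->  [480. 360.  12.] -45.0
```

send_rows([
  {"gripper": 0.15,"x": 0,"y": 0,"z": 1.2,"ax": 0,"ay": 0,"az": 0},
  {"gripper": 0.15,"x": 0,"y": 0,"z": 1.1,"ax": 0,"ay": 0,"az": 0},
  {"gripper": 0.15,"x": 0,"y": 0,"z": 0.7,"ax": 0,"ay": 0,"az": 0},
  {"gripper": 0.15,"x": 0,"y": 0,"z": 0.4,"ax": 0,"ay": 0,"az": 0},
  {"gripper": 0.15,"x": 0,"y": 0,"z": 0,"ax": 0,"ay": 0,"az": 0},
])

```text
clock: 2.75
position: [479.6, 359.7, 11.2]
ee_rot: [0.924, -0.382, -0.0, 0.001]
contact_force: [-0.1, -0.0, -0.5]
gripper_width: 36.3
grasp_force: 0.0
```

send_rows([
  {"gripper": 0.15,"x": 0,"y": 0,"z": 0,"ax": 0,"ay": 0,"az": 0},
  {"gripper": 0.15,"x": 0,"y": 0,"z": 0,"ax": 0,"ay": 0,"az": 0},
  {"gripper": 1,"x": 0,"y": 0,"z": 0,"ax": 0,"ay": 0,"az": 0},
  {"gripper": 1,"x": 0,"y": 0,"z": 0,"ax": 0,"ay": 0,"az": 0},
  {"gripper": 1,"x": 0,"y": 0,"z": 0,"ax": 0,"ay": 0,"az": 0},
])

```text
clock: 3.17
position: [480.4, 360.4, 12.6]
ee_rot: [0.924, -0.382, 0.0, -0.001]
contact_force: [0.3, -0.2, 2.4]
gripper_width: 13.1
grasp_force: 60.7
```

send_rows([
  {"gripper": 1,"x": 0,"y": 0,"z": 0,"ax": 0,"ay": 0,"az": 0},
  {"gripper": 1,"x": 0,"y": 0,"z": 0,"ax": 0,"ay": 0,"az": 0},
])

```text
clock: 3.33
position: [480.3, 360.4, 12.6]
ee_rot: [0.924, -0.382, 0.0, -0.001]
contact_force: [0.3, 0.6, 3.7]
gripper_width: 13.1
grasp_force: 60.7
```

```bash
python3 - <<'E'
from p import *
rows([(512,215,12,-90,9),(512,-60,12,-90,12),(445,-95,12,-60,5),(430,-101,12,15.6,12)])
s=arm.read_state();print(s['contact_force'])
E
```

```text
pos [480.3 360.4  12.6] psi -44.95 tilt [0.001  0.0009] q [ 0.91  0.58 -0.3   0.   -0.69 -0.13] F [0.3 0.6 3.7] w 13.1 t 3.3333
x 1.39 y 0.90 z 0.01 az 5.0
x 1.46 y 0.77 z 0.00 az 5.0
x 1.53 y 0.64 z 0.01 az 5.0
x 1.57 y 0.50 z 0.01 az 5.0
x 1.61 y 0.37 z 0.01 az 5.0
x 1.64 y 0.22 z 0.00 az 5.0
x 1.65 y 0.08 z 0.01 az 5.0
x 1.66 y -0.07 z 0.01 az 5.0
x 1.64 y -0.20 z 0.00 az 5.1
->  [512. 215.  12.] -90.0
x 2.29 y -0.00 z 0.00 az -0.0
x 2.29 y -0.00 z 0.00 az -0.0
x 2.29 y -0.01 z 0.00 az -0.0
x 2.30 y 0.00 z 0.00 az -0.0
x 2.29 y -0.00 z 0.00 az -0.0
x 2.29 y -0.00 z 0.00 az -0.0
x 2.29 y -0.00 z 0.00 az -0.0
x 2.29 y -0.01 z 0.00 az -0.0
x 2.29 y 0.00 z 0.00 az -0.0
x 2.30 y -0.00 z 0.00 az -0.0
x 2.29 y -0.00 z 0.00 az -0.0
x 2.29 y -0.00 z 0.00 az -0.0
->  [512. -60.  12.] -90.0
x 0.70 y 1.34 z 0.00 az -6.0
x 0.56 y 1.40 z 0.00 az -6.0
x 0.40 y 1.46 z 0.00 az -6.0
x 0.26 y 1.49 z 0.00 az -6.0
x 0.09 y 1.50 z 0.00 az -6.0
->  [445.  -94.9  12. ] -60.0
x -0.02 y 0.13 z 0.00 az -6.3
x -0.03 y 0.13 z 0.00 az -6.3
x -0.05 y 0.13 z 0.00 az -6.3
x -0.06 y 0.12 z 0.00 az -6.3
x -0.08 y 0.11 z 0.00 az -6.3
x -0.08 y 0.11 z 0.00 az -6.3
x -0.10 y 0.09 z 0.00 az -6.3
x -0.11 y 0.09 z 0.00 az -6.3
x -0.11 y 0.07 z 0.00 az -6.3
x -0.12 y 0.05 z 0.00 az -6.3
x -0.13 y 0.05 z 0.00 az -6.3
x -0.13 y 0.03 z 0.00 az -6.3
->  [ 430. -101.   12.] 15.6
[0.26226002 0.619477   3.66333301]
```

```bash
sed -i "s#for i in range(1,n+1):#for i in range(1,n+1):\n            t=i/n; u=t*t*(3-2*t)#; s#p0)\*i/n; b=a0+(g-a0)\*i/n#p0)*u; b=a0+(g-a0)*u#" p.py; python3 - <<'E'
from p import *
rows([(512,200,11.5,-90,20),(512,-60,11.5,-90,25)],[480,360,12,-45])
E
```

```text
x 0.10 y 0.07 z 0.00 az 0.3
x 0.28 y 0.18 z 0.00 az 1.0
x 0.45 y 0.29 z 0.00 az 1.4
x 0.61 y 0.36 z 0.01 az 2.0
x 0.74 y 0.41 z -0.00 az 2.3
x 0.87 y 0.44 z 0.00 az 2.7
x 0.98 y 0.44 z 0.00 az 3.0
x 1.07 y 0.41 z 0.01 az 3.1
x 1.14 y 0.37 z 0.00 az 3.3
x 1.18 y 0.30 z 0.01 az 3.4
x 1.20 y 0.24 z -0.00 az 3.4
x 1.18 y 0.16 z 0.00 az 3.3
x 1.15 y 0.09 z 0.01 az 3.1
x 1.07 y 0.03 z -0.00 az 3.0
x 0.97 y -0.03 z 0.00 az 2.7
x 0.85 y -0.06 z 0.00 az 2.3
x 0.70 y -0.09 z 0.01 az 2.0
x 0.53 y -0.08 z -0.00 az 1.4
x 0.34 y -0.05 z -0.00 az 1.0
x 0.11 y -0.03 z 0.00 az 0.3
->  [512.  200.   11.5] -90.0
x 0.12 y 0.00 z -0.00 az 0.0
x 0.35 y 0.00 z -0.00 az 0.0
x 0.56 y 0.00 z -0.00 az 0.0
x 0.75 y 0.00 z -0.00 az 0.0
x 0.92 y 0.00 z -0.00 az 0.0
x 1.07 y 0.00 z -0.00 az 0.0
x 1.20 y 0.00 z -0.00 az 0.0
x 1.31 y 0.00 z -0.00 az 0.0
x 1.40 y 0.00 z -0.00 az 0.0
x 1.47 y 0.00 z -0.00 az 0.0
x 1.52 y 0.00 z -0.00 az 0.0
x 1.55 y 0.00 z -0.00 az 0.0
x 1.56 y 0.00 z 0.00 az 0.0
x 1.55 y 0.00 z 0.00 az 0.0
x 1.52 y 0.00 z 0.00 az 0.0
x 1.47 y 0.00 z 0.00 az 0.0
x 1.40 y 0.00 z 0.00 az 0.0
x 1.31 y 0.00 z 0.00 az 0.0
x 1.20 y 0.00 z 0.00 az 0.0
x 1.07 y 0.00 z 0.00 az 0.0
x 0.92 y 0.00 z 0.00 az 0.0
x 0.75 y 0.00 z 0.00 az 0.0
x 0.56 y 0.00 z 0.00 az 0.0
x 0.35 y 0.00 z 0.00 az 0.0
x 0.12 y 0.00 z 0.00 az 0.0
->  [512.  -60.   11.5] -90.0
```

send_rows([
  {"gripper": 1,"x": 0.1,"y": 0.07,"z": 0.02,"ax": 0,"ay": 0,"az": 0.3},
  {"gripper": 1,"x": 0.28,"y": 0.18,"z": 0.02,"ax": 0,"ay": 0,"az": 1.0},
  {"gripper": 1,"x": 0.45,"y": 0.29,"z": 0.01,"ax": 0,"ay": 0,"az": 1.4},
  {"gripper": 1,"x": 0.61,"y": 0.36,"z": 0,"ax": 0,"ay": 0,"az": 2.0},
  {"gripper": 1,"x": 0.74,"y": 0.41,"z": 0,"ax": 0,"ay": 0,"az": 2.3},
])

```text
clock: 3.75
position: [486.6, 337.2, 12.7]
ee_rot: [0.899, -0.438, 0.001, -0.003]
contact_force: [1.0, 4.8, 4.8]
gripper_width: 13.2
grasp_force: 60.9
```

send_rows([
  {"gripper": 1,"x": 0.87,"y": 0.44,"z": 0,"ax": 0,"ay": 0,"az": 2.7},
  {"gripper": 1,"x": 0.98,"y": 0.44,"z": 0,"ax": 0,"ay": 0,"az": 3.0},
  {"gripper": 1,"x": 1.07,"y": 0.41,"z": 0,"ax": 0,"ay": 0,"az": 3.1},
  {"gripper": 1,"x": 1.14,"y": 0.37,"z": 0,"ax": 0,"ay": 0,"az": 3.3},
  {"gripper": 1,"x": 1.18,"y": 0.3,"z": 0,"ax": 0,"ay": 0,"az": 3.4},
])

```text
clock: 4.17
position: [497.9, 281.6, 12.7]
ee_rot: [0.831, -0.556, 0.001, -0.003]
contact_force: [0.4, 4.6, 4.0]
gripper_width: 13.3
grasp_force: 60.9
```

send_rows([
  {"gripper": 1,"x": 1.2,"y": 0.24,"z": 0,"ax": 0,"ay": 0,"az": 3.4},
  {"gripper": 1,"x": 1.18,"y": 0.16,"z": 0,"ax": 0,"ay": 0,"az": 3.3},
  {"gripper": 1,"x": 1.15,"y": 0.09,"z": 0,"ax": 0,"ay": 0,"az": 3.1},
  {"gripper": 1,"x": 1.07,"y": 0.03,"z": 0,"ax": 0,"ay": 0,"az": 3.0},
  {"gripper": 1,"x": 0.97,"y": -0.03,"z": 0,"ax": 0,"ay": 0,"az": 2.7},
])

```text
clock: 4.58
position: [508.9, 226.1, 12.7]
ee_rot: [0.748, -0.663, 0.001, -0.003]
contact_force: [1.4, 5.9, 4.3]
gripper_width: 13.1
grasp_force: 61.1
```

send_rows([
  {"gripper": 1,"x": 0.85,"y": -0.06,"z": 0,"ax": 0,"ay": 0,"az": 2.3},
  {"gripper": 1,"x": 0.7,"y": -0.09,"z": 0,"ax": 0,"ay": 0,"az": 2.0},
  {"gripper": 1,"x": 0.53,"y": -0.08,"z": 0,"ax": 0,"ay": 0,"az": 1.4},
  {"gripper": 1,"x": 0.34,"y": -0.05,"z": 0,"ax": 0,"ay": 0,"az": 1.0},
  {"gripper": 1,"x": 0.11,"y": -0.03,"z": 0,"ax": 0,"ay": 0,"az": 0.3},
])

```text
clock: 5.0
position: [513.8, 201.0, 12.6]
ee_rot: [-0.707, 0.707, -0.0, 0.002]
contact_force: [0.3, 4.9, 5.9]
gripper_width: 13.3
grasp_force: 61.2
```

```bash
python3 - <<'E'
from m import *; from p import rows
rows([])
p,d=snap('side','s2.png')
q=region('side',d,(512,130),120,5,14);print(rect(q[:,:2]))
a=cv2.imread('pics/s2.png')[150:390,160:440]; cv2.imwrite('pics/s2y.png',cv2.resize(a,None,fx=2.5,fy=2.5))
E
```

```text
pos [513.8 201.   12.6] psi -90.04 tilt [0. 0.] q [ 0.7  0.5 -0.4  0.  -0.6 -0.7] F [0.3 4.9 5.9] w 13.3 t 5.0
(array([515.7, 137.6]), array([176.7, 193.3]), 84.9)
```

View pics/s2y.png

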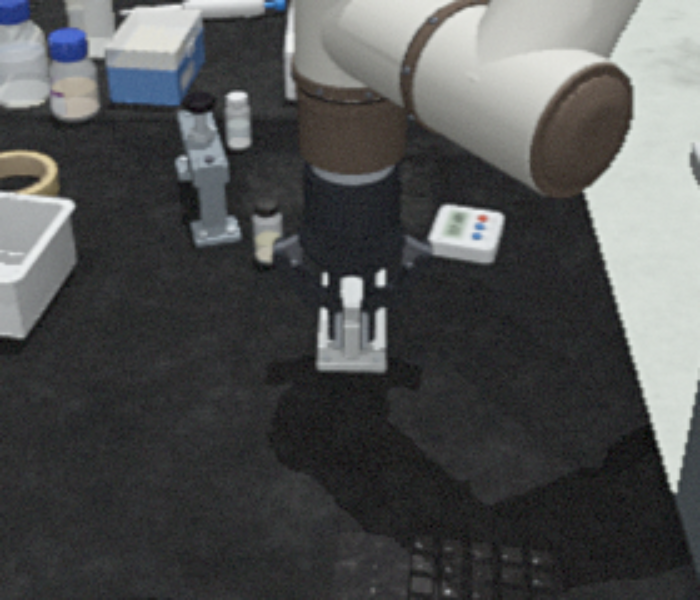

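The view shows the blank gripped and lying flat, pointing away from the camera between the dark vial (zoom (267,240)) and the timer (468,232). The gripper's knuckles flare wide, so I'll shift the path a little towards the timer.

send_rows([
  {"gripper": 1,"x": 0.15,"y": 0.04,"z": 0,"ax": 0,"ay": 0,"az": 0},
  {"gripper": 1,"x": 0.4,"y": 0.1,"z": 0,"ax": 0,"ay": 0,"az": 0},
  {"gripper": 1,"x": 0.7,"y": 0.2,"z": 0,"ax": 0,"ay": 0,"az": 0},
  {"gripper": 1,"x": 1.0,"y": 0.25,"z": 0,"ax": 0,"ay": 0,"az": 0},
  {"gripper": 1,"x": 1.3,"y": 0.25,"z": 0,"ax": 0,"ay": 0,"az": 0},
])

```text
clock: 5.47
position: [506.0, 166.4, 12.7]
ee_rot: [0.708, -0.707, 0.001, -0.003]
contact_force: [1.1, 5.6, 4.4]
gripper_width: 13.3
grasp_force: 61.2
```

send_rows([
  {"gripper": 1,"x": 1.5,"y": 0.25,"z": 0,"ax": 0,"ay": 0,"az": 0},
  {"gripper": 1,"x": 1.5,"y": 0.2,"z": 0,"ax": 0,"ay": 0,"az": 0},
  {"gripper": 1,"x": 1.5,"y": 0.11,"z": 0,"ax": 0,"ay": 0,"az": 0},
  {"gripper": 1,"x": 1.5,"y": 0,"z": 0,"ax": 0,"ay": 0,"az": 0},
  {"gripper": 1,"x": 1.5,"y": 0,"z": 0,"ax": 0,"ay": 0,"az": 0},
])

```text
clock: 5.88
position: [499.8, 90.3, 12.6]
ee_rot: [0.707, -0.707, 0.001, -0.002]
contact_force: [0.4, 7.4, 7.4]
gripper_width: 13.3
grasp_force: 61.3
```

send_rows([
  {"gripper": 1,"x": 1.5,"y": 0,"z": 0,"ax": 0,"ay": 0,"az": 0},
  {"gripper": 1,"x": 1.5,"y": 0,"z": 0,"ax": 0,"ay": 0,"az": 0},
  {"gripper": 1,"x": 1.5,"y": 0,"z": 0,"ax": 0,"ay": 0,"az": 0},
  {"gripper": 1,"x": 1.5,"y": 0,"z": 0,"ax": 0,"ay": 0,"az": 0},
  {"gripper": 1,"x": 1.5,"y": 0,"z": 0,"ax": 0,"ay": 0,"az": 0},
])

```text
clock: 6.3
position: [499.9, 15.0, 12.6]
ee_rot: [0.707, -0.707, 0.001, -0.002]
contact_force: [-0.1, 7.3, 7.4]
gripper_width: 12.8
grasp_force: 61.5
```

send_rows([
  {"gripper": 1,"x": 1.5,"y": 0,"z": 0,"ax": 0,"ay": 0,"az": 0},
  {"gripper": 1,"x": 1.5,"y": 0,"z": 0,"ax": 0,"ay": 0,"az": 0},
  {"gripper": 1,"x": 1.5,"y": 0,"z": 0,"ax": 0,"ay": 0,"az": 0},
  {"gripper": 1,"x": 1.3,"y": 0,"z": 0,"ax": 0,"ay": 0,"az": 0},
  {"gripper": 1,"x": 1.1,"y": 0,"z": 0,"ax": 0,"ay": 0,"az": 0},
])

```text
clock: 6.72
position: [499.5, -54.4, 12.6]
ee_rot: [-0.707, 0.707, -0.001, 0.002]
contact_force: [-0.3, 8.6, 7.6]
gripper_width: 13.2
grasp_force: 61.6
```

send_rows([
  {"gripper": 1,"x": 0.8,"y": 0,"z": 0,"ax": 0,"ay": 0,"az": 0},
  {"gripper": 1,"x": 0.5,"y": 0,"z": 0,"ax": 0,"ay": 0,"az": 0},
  {"gripper": 1,"x": 0.25,"y": 0,"z": 0,"ax": 0,"ay": 0,"az": 0},
])

```text
clock: 6.97
position: [499.5, -69.7, 12.6]
ee_rot: [-0.707, 0.707, -0.001, 0.001]
contact_force: [-0.2, 8.5, 9.2]
gripper_width: 13.3
grasp_force: 61.7
```

```bash
python3 - <<'E'
from p import *
rows([(435,-100,11.5,15.6,30)])
E
```

```text
pos [499.5 -69.7  12.6] psi -90.05 tilt [0.003 0.001] q [ 0.18  0.46 -0.54 -0.   -0.56 -0.18] F [-0.2  8.5  9.2] w 13.3 t 6.9667
x 0.01 y 0.02 z 0.00 az -0.3
x 0.03 y 0.06 z 0.00 az -1.0
x 0.04 y 0.10 z 0.00 az -1.7
x 0.06 y 0.14 z 0.01 az -2.1
x 0.06 y 0.17 z -0.00 az -2.7
x 0.06 y 0.20 z 0.00 az -3.2
x 0.06 y 0.24 z 0.01 az -3.6
x 0.05 y 0.26 z -0.00 az -3.9
x 0.04 y 0.29 z 0.00 az -4.3
x 0.01 y 0.30 z 0.01 az -4.6
x -0.01 y 0.33 z 0.00 az -4.8
x -0.04 y 0.33 z 0.01 az -5.0
x -0.08 y 0.34 z 0.00 az -5.1
x -0.10 y 0.34 z 0.01 az -5.3
x -0.14 y 0.33 z 0.00 az -5.2
x -0.16 y 0.31 z 0.01 az -5.3
x -0.19 y 0.30 z 0.01 az -5.2
x -0.21 y 0.27 z 0.00 az -5.2
x -0.24 y 0.24 z 0.01 az -5.0
x -0.24 y 0.22 z 0.00 az -4.8
x -0.24 y 0.18 z 0.01 az -4.5
x -0.25 y 0.16 z -0.00 az -4.3
x -0.23 y 0.13 z 0.00 az -4.0
x -0.22 y 0.09 z 0.01 az -3.6
x -0.20 y 0.08 z 0.00 az -3.1
x -0.18 y 0.05 z 0.00 az -2.7
x -0.14 y 0.04 z 0.01 az -2.2
x -0.11 y 0.02 z -0.00 az -1.6
x -0.06 y 0.02 z -0.00 az -1.0
x -0.02 y -0.00 z -0.00 az -0.3
->  [ 435.  -100.    11.5] 15.6
```

send_rows([
  {"gripper": 1,"x": 0.01,"y": 0.02,"z": 0,"ax": 0,"ay": 0,"az": -0.3},
  {"gripper": 1,"x": 0.03,"y": 0.06,"z": 0,"ax": 0,"ay": 0,"az": -1.0},
  {"gripper": 1,"x": 0.04,"y": 0.1,"z": 0,"ax": 0,"ay": 0,"az": -1.7},
  {"gripper": 1,"x": 0.06,"y": 0.14,"z": 0,"ax": 0,"ay": 0,"az": -2.1},
  {"gripper": 1,"x": 0.06,"y": 0.17,"z": 0,"ax": 0,"ay": 0,"az": -2.7},
])

```text
clock: 7.38
position: [494.4, -72.2, 12.6]
ee_rot: [0.754, -0.657, 0.001, -0.001]
contact_force: [0.3, 3.1, 9.0]
gripper_width: 13.0
grasp_force: 61.8
```

send_rows([
  {"gripper": 1,"x": 0.06,"y": 0.2,"z": 0,"ax": 0,"ay": 0,"az": -3.2},
  {"gripper": 1,"x": 0.06,"y": 0.24,"z": 0,"ax": 0,"ay": 0,"az": -3.6},
  {"gripper": 1,"x": 0.05,"y": 0.26,"z": 0,"ax": 0,"ay": 0,"az": -3.9},
  {"gripper": 1,"x": 0.04,"y": 0.29,"z": 0,"ax": 0,"ay": 0,"az": -4.3},
  {"gripper": 1,"x": 0.01,"y": 0.3,"z": 0,"ax": 0,"ay": 0,"az": -4.6},
])

```text
clock: 7.8
position: [482.6, -77.8, 12.6]
ee_rot: [0.855, -0.518, 0.001, -0.001]
contact_force: [0.4, 2.3, 8.6]
gripper_width: 13.0
grasp_force: 61.5
```

send_rows([
  {"gripper": 1,"x": -0.01,"y": 0.33,"z": 0,"ax": 0,"ay": 0,"az": -4.8},
  {"gripper": 1,"x": -0.04,"y": 0.33,"z": 0,"ax": 0,"ay": 0,"az": -5.0},
  {"gripper": 1,"x": -0.08,"y": 0.34,"z": 0,"ax": 0,"ay": 0,"az": -5.1},
  {"gripper": 1,"x": -0.1,"y": 0.34,"z": 0,"ax": 0,"ay": 0,"az": -5.3},
  {"gripper": 1,"x": -0.14,"y": 0.33,"z": 0,"ax": 0,"ay": 0,"az": -5.2},
])

```text
clock: 8.22
position: [468.1, -84.8, 12.6]
ee_rot: [0.948, -0.317, 0.002, -0.001]
contact_force: [2.5, 5.2, 6.6]
gripper_width: 13.8
grasp_force: 61.3
```

send_rows([
  {"gripper": 1,"x": -0.16,"y": 0.31,"z": 0,"ax": 0,"ay": 0,"az": -5.3},
  {"gripper": 1,"x": -0.19,"y": 0.3,"z": 0,"ax": 0,"ay": 0,"az": -5.2},
  {"gripper": 1,"x": -0.21,"y": 0.27,"z": 0,"ax": 0,"ay": 0,"az": -5.2},
  {"gripper": 1,"x": -0.24,"y": 0.24,"z": 0,"ax": 0,"ay": 0,"az": -5.0},
  {"gripper": 1,"x": -0.24,"y": 0.22,"z": 0,"ax": 0,"ay": 0,"az": -4.8},
])

```text
clock: 8.63
position: [453.5, -92.0, 12.6]
ee_rot: [0.995, -0.099, 0.003, -0.001]
contact_force: [4.4, 4.5, 5.6]
gripper_width: 12.9
grasp_force: 61.2
```

send_rows([
  {"gripper": 1,"x": -0.24,"y": 0.18,"z": 0,"ax": 0,"ay": 0,"az": -4.5},
  {"gripper": 1,"x": -0.25,"y": 0.16,"z": 0,"ax": 0,"ay": 0,"az": -4.3},
  {"gripper": 1,"x": -0.23,"y": 0.13,"z": 0,"ax": 0,"ay": 0,"az": -4.0},
  {"gripper": 1,"x": -0.22,"y": 0.09,"z": 0,"ax": 0,"ay": 0,"az": -3.6},
  {"gripper": 1,"x": -0.2,"y": 0.08,"z": 0,"ax": 0,"ay": 0,"az": -3.1},
])

```text
clock: 9.05
position: [441.8, -97.8, 12.6]
ee_rot: [0.998, 0.07, 0.003, -0.0]
contact_force: [3.6, 3.0, 5.4]
gripper_width: 13.1
grasp_force: 61.1
```

send_rows([
  {"gripper": 1,"x": -0.18,"y": 0.05,"z": 0,"ax": 0,"ay": 0,"az": -2.7},
  {"gripper": 1,"x": -0.14,"y": 0.04,"z": 0,"ax": 0,"ay": 0,"az": -2.2},
  {"gripper": 1,"x": -0.11,"y": 0.02,"z": 0,"ax": 0,"ay": 0,"az": -1.6},
  {"gripper": 1,"x": -0.06,"y": 0.02,"z": 0,"ax": 0,"ay": 0,"az": -1.0},
  {"gripper": 1,"x": -0.02,"y": 0,"z": 0,"ax": 0,"ay": 0,"az": -0.3},
])

```text
clock: 9.47
position: [437.3, -99.9, 12.7]
ee_rot: [0.991, 0.136, 0.004, 0.0]
contact_force: [3.6, 2.9, 5.0]
gripper_width: 13.1
grasp_force: 61.1
```

```bash
python3 - <<'E'
from m import *; from p import *
rows([(480,-87,12,15.6,6)])
for n in ['top','side']:
    p,d=snap(n,n+'3.png')
    # plate front portion
    q=region(n,d,(530,-73),90,5,14); print(n,'plate',len(q),rect(q[:,:2]))
    for nm,c,r,z0,z1 in [('bar',(655,-30),90,66,84),('button',(660,-30),40,105,130)]:
        q=region(n,d,c,r,z0,z1); print(nm,len(q),rect(q[:,:2]))
a=np.hstack([cv2.resize(cv2.imread('pics/top3.png')[130:280,225:365],(560,600)),cv2.resize(cv2.imread('pics/side3.png')[160:310,200:260],(240,600))])
cv2.imwrite('pics/c3.png',a)
E
```

```text
pos [437.3 -99.9  12.7] psi 15.67 tilt [0. 0.] q [ 0.1  0.4 -0.7  0.  -0.5  1.7] F [3.6 2.9 5. ] w 13.1 t 9.4667
x 0.33 y -0.01 z 0.00 az 0.0
x 0.83 y -0.01 z 0.02 az 0.0
x 1.07 y -0.03 z 0.01 az 0.0
x 1.08 y -0.02 z 0.02 az 0.1
x 0.82 y -0.02 z 0.01 az -0.0
x 0.33 y -0.00 z 0.01 az -0.0
->  [480. -87.  12.] 15.6
top plate 683 (array([542.1, -74.7]), array([128. ,  63.6]), 8.8)
bar 593 (array([666.3, -30.5]), array([ 35.2, 119.6]), 15.6)
button 150 (array([665.3, -30.9]), array([29.4, 30.2]), 42.2)
side plate 563 (array([505.8, -86.1]), array([120. ,  83.5]), 22.3)
bar 307 (array([664.6, -27.9]), array([ 34.1, 121.9]), 15.4)
button 101 (array([663.8, -27.4]), array([31.3, 27. ]), 30.5)
```

View pics/c3.png

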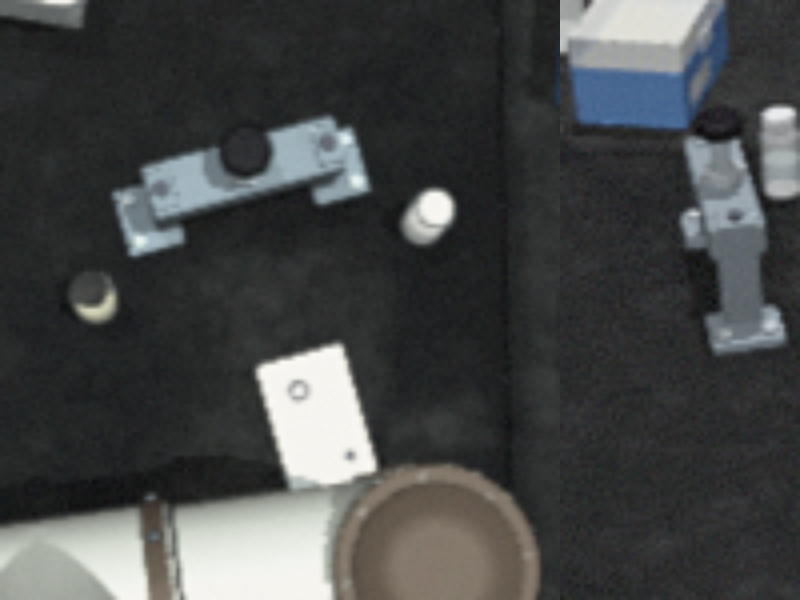

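The crop shows the ring at zoom (298,390), the blank lined up with the portal, and both vials untouched. Next I'll measure the ring and the press in the same camera.

```bash
cat > ring.py <<'E'
from m import *
def ring(f,u,v):
    g=cv2.imread('pics/'+f,0); a=255-cv2.resize(g[v-7:v+8,u-7:u+8],None,fx=8,fy=8,interpolation=cv2.INTER_CUBIC).astype(float)
    w=np.clip(a-np.percentile(a,50)-15,0,None); y,x=np.mgrid[:120,:120]; m=np.hypot(x-60,y-60)<40; w=w*m
    return u-7+((w*x).sum()/w.sum()+.5)/8-.5, v-7+((w*y).sum()/w.sum()+.5)/8-.5
E
python3 - <<'E'
from ring import *; from p import pose
u,v=ring('top3.png',299,227); print(u,v,ray('top',u,v,8))
p,a,_,_=pose(); c,s=np.cos(np.radians(a)),np.sin(np.radians(a)); print('expect',p[0]+106*c-6*s,p[1]+106*s+6*c)
# button centre by colour in top and its ray at 120
g=cv2.imread('pics/top3.png').astype(int); sub=g[155:185,270:302].max(2); 
d=np.load('pics/top.npy'); P=pts('top',d); m=(P[...,2]>105)&(P[...,2]<130)&(np.hypot(P[...,0]-660,P[...,1]+30)<40); vv,uu=np.nonzero(m); print(uu.mean(),vv.mean(),ray('top',uu.mean(),vv.mean(),120))
d=np.load('pics/side.npy'); P=pts('side',d); m=(P[...,2]>117)&(P[...,2]<124)&(np.hypot(P[...,0]-660,P[...,1]+30)<40); vv,uu=np.nonzero(m); print(m.sum(),uu.mean(),vv.mean(),ray('side',uu.mean(),vv.mean(),120))
E
```

```text
299.1540858892747 227.05015833976339 [538.2 -65.5   8. ]
expect 537.7073047442285 -65.58234462767679
286.35333333333335 167.53333333333333 [664.7 -30.5 120. ]
68 239.3235294117647 189.5441176470588 [664.9 -27.1 120. ]
```

send_rows([
  {"gripper": 1,"x": 0.2,"y": 0,"z": 0,"ax": 0,"ay": 0,"az": 0},
  {"gripper": 1,"x": 0.5,"y": 0,"z": 0,"ax": 0,"ay": 0,"az": 0},
  {"gripper": 1,"x": 0.8,"y": -0.03,"z": 0,"ax": 0,"ay": 0,"az": 0},
  {"gripper": 1,"x": 1.0,"y": 0,"z": 0,"ax": 0,"ay": 0,"az": 0},
  {"gripper": 1,"x": 1.0,"y": 0,"z": 0,"ax": 0,"ay": 0,"az": 0},
])

```text
clock: 9.98
position: [443.8, -96.5, 11.5]
ee_rot: [0.991, 0.133, -0.026, 0.0]
contact_force: [-43.2, -12.9, 64.5]
gripper_width: 13.1
grasp_force: 71.5
```

send_rows([
  {"gripper": 1,"x": 1.0,"y": 0,"z": 0,"ax": 0,"ay": 0,"az": 0},
  {"gripper": 1,"x": 1.0,"y": 0,"z": 0,"ax": 0,"ay": 0,"az": 0},
  {"gripper": 1,"x": 1.0,"y": 0,"z": 0,"ax": 0,"ay": 0,"az": 0},
  {"gripper": 1,"x": 1.0,"y": 0,"z": 0,"ax": 0,"ay": 0,"az": 0},
  {"gripper": 1,"x": 1.0,"y": 0,"z": 0,"ax": 0,"ay": 0,"az": 0},
])

```text
clock: 10.4
position: [497.0, -82.2, 11.6]
ee_rot: [0.991, 0.133, -0.02, 0.0]
contact_force: [-29.7, -7.8, 39.4]
gripper_width: 13.0
grasp_force: 68.2
```

send_rows([
  {"gripper": 1,"x": 1.0,"y": 0,"z": 0,"ax": 0,"ay": 0,"az": 0},
  {"gripper": 1,"x": 1.0,"y": 0,"z": 0,"ax": 0,"ay": 0,"az": 0},
  {"gripper": 1,"x": 1.0,"y": 0,"z": 0,"ax": 0,"ay": 0,"az": 0},
  {"gripper": 1,"x": 0.8,"y": 0,"z": 0,"ax": 0,"ay": 0,"az": 0},
  {"gripper": 1,"x": 0.7,"y": 0,"z": 0,"ax": 0,"ay": 0,"az": 0},
])

```text
clock: 10.82
position: [547.2, -68.7, 11.5]
ee_rot: [0.991, 0.134, -0.013, 0.001]
contact_force: [-19.6, -6.2, 26.7]
gripper_width: 13.1
grasp_force: 66.5
```

send_rows([
  {"gripper": 1,"x": 0.2,"y": 0,"z": 0,"ax": 0,"ay": 0,"az": 0},
  {"gripper": 1,"x": 0,"y": 0,"z": 0,"ax": 0,"ay": 0,"az": 0},
  {"gripper": 1,"x": 0,"y": 0,"z": 0,"ax": 0,"ay": 0,"az": 0},
])

```text
clock: 11.07
position: [550.3, -67.9, 11.6]
ee_rot: [0.991, 0.135, -0.012, 0.001]
contact_force: [-15.7, -5.0, 22.5]
gripper_width: 13.2
grasp_force: 66.0
```

```bash
cat > chk.py <<'E'
from p import *
p,a,s,M=pose(); c,k=np.cos(np.radians(a)),np.sin(np.radians(a)); m=np.array([p[0]+106*c-6*k,p[1]+106*k+6*c]); e=np.array([665.0,-29.7])-m
print('mark',m.round(1),'psi',round(a,2),'tcp',p.round(1),'F',np.round(s['contact_force'],1),'go x %.2f y %.2f cm'%((c*e[0]+k*e[1])/10,(k*e[0]-c*e[1])/10),s['clock'])
E
python3 chk.py
```

```text
mark [650.8 -33.8] psi 15.47 tcp [550.3 -67.9  11.6] F [-15.7  -5.   22.5] go x 1.48 y -0.02 cm 11.0667
```

The push is pressing the plate down hard (about 22 N upward on the tool), so I'll ease the height a little before the final bit.

send_rows([
  {"gripper": 1,"x": 0,"y": 0,"z": -0.05,"ax": 0,"ay": 0,"az": 0},
  {"gripper": 1,"x": 0,"y": 0,"z": 0,"ax": 0,"ay": 0,"az": 0},
  {"gripper": 1,"x": 0,"y": 0,"z": 0,"ax": 0,"ay": 0,"az": 0},
])

```text
clock: 11.32
position: [551.7, -67.5, 11.5]
ee_rot: [0.991, 0.134, -0.01, 0.0]
contact_force: [-12.4, -3.7, 17.4]
gripper_width: 13.0
grasp_force: 65.1
```

```bash
python3 chk.py; python3 -c "
from h import *
for n in ['top','side']: snap(n,n+'4.png')
a=np.hstack([cv2.resize(cv2.imread('pics/top4.png')[130:280,225:365],(560,600)),cv2.resize(cv2.imread('pics/side4.png')[160:310,200:260],(240,600))])
cv2.imwrite('pics/c4.png',a)"
```

```text
mark [652.3 -33.4] psi 15.46 tcp [551.7 -67.5  11.5] F [-12.4  -3.7  17.4] go x 1.33 y -0.02 cm 11.3167
```

View pics/c4.png

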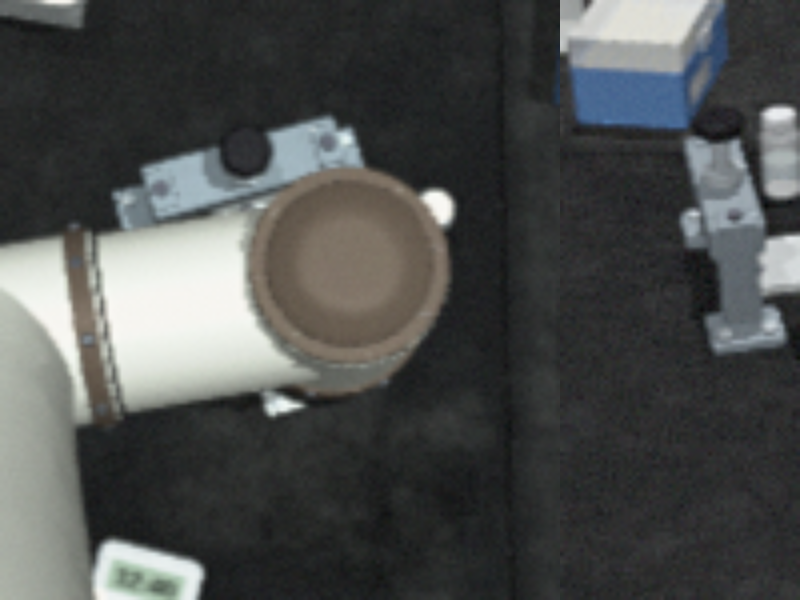

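Top view: the plate enters the portal below the crossbar, and the press and vials stand as before. I'll keep easing it in.

send_rows([
  {"gripper": 1,"x": 0.2,"y": 0,"z": -0.03,"ax": 0,"ay": 0,"az": 0},
  {"gripper": 1,"x": 0.2,"y": 0,"z": -0.02,"ax": 0,"ay": 0,"az": 0},
  {"gripper": 1,"x": 0.1,"y": 0,"z": 0,"ax": 0,"ay": 0,"az": 0},
  {"gripper": 1,"x": 0,"y": 0,"z": 0,"ax": 0,"ay": 0,"az": 0},
])

```text
clock: 11.75
position: [558.9, -65.3, 11.6]
ee_rot: [0.991, 0.135, -0.008, 0.0]
contact_force: [-7.2, -3.0, 10.0]
gripper_width: 13.2
grasp_force: 64.2
```

```bash
python3 chk.py
```

```text
mark [659.4 -31.2] psi 15.5 tcp [558.9 -65.3  11.6] F [-7.2 -3.  10. ] go x 0.57 y 0.01 cm 11.75
```

send_rows([
  {"gripper": 1,"x": 0.2,"y": 0,"z": -0.03,"ax": 0,"ay": 0,"az": 0},
  {"gripper": 1,"x": 0.2,"y": 0,"z": 0,"ax": 0,"ay": 0,"az": 0},
  {"gripper": 1,"x": 0.1,"y": 0,"z": 0,"ax": 0,"ay": 0,"az": 0},
  {"gripper": 1,"x": 0,"y": 0,"z": 0,"ax": 0,"ay": 0,"az": 0},
])

```text
clock: 12.08
position: [564.3, -63.7, 11.6]
ee_rot: [0.991, 0.135, -0.007, 0.0]
contact_force: [-6.7, -2.5, 7.4]
gripper_width: 13.0
grasp_force: 63.9
```

```bash
python3 chk.py
```

```text
mark [664.8 -29.6] psi 15.49 tcp [564.3 -63.7  11.6] F [-6.7 -2.5  7.4] go x 0.02 y 0.01 cm 12.0833
```

send_rows([
  {"gripper": 0.4,"x": 0,"y": 0,"z": 0,"ax": 0,"ay": 0,"az": 0},
  {"gripper": 0.2,"x": 0,"y": 0,"z": 0,"ax": 0,"ay": 0,"az": 0},
  {"gripper": 0.2,"x": 0,"y": 0,"z": 0,"ax": 0,"ay": 0,"az": 0},
  {"gripper": 0.2,"x": 0,"y": 0,"z": 0,"ax": 0,"ay": 0,"az": 0},
])

```text
clock: 12.42
position: [570.6, -61.8, 12.5]
ee_rot: [0.991, 0.136, -0.0, -0.0]
contact_force: [0.3, -0.3, 0.3]
gripper_width: 34.0
grasp_force: 0.0
```

send_rows([
  {"gripper": 0.2,"x": 0,"y": 0,"z": -0.3,"ax": 0,"ay": 0,"az": 0},
  {"gripper": 0.2,"x": 0,"y": 0,"z": -0.8,"ax": 0,"ay": 0,"az": 0},
  {"gripper": 0.2,"x": 0,"y": 0,"z": -1.5,"ax": 0,"ay": 0,"az": 0},
  {"gripper": 0.2,"x": 0,"y": 0,"z": -2.0,"ax": 0,"ay": 0,"az": 0},
  {"gripper": 0.2,"x": 0,"y": 0,"z": -2.5,"ax": 0,"ay": 0,"az": 0},
])

```text
clock: 12.83
position: [569.8, -61.8, 84.0]
ee_rot: [0.991, 0.136, -0.001, -0.0]
contact_force: [-0.2, 0.6, -0.9]
gripper_width: 33.9
grasp_force: 0.0
```

send_rows([
  {"gripper": 0.2,"x": -0.5,"y": 0,"z": -2.5,"ax": 0,"ay": 0,"az": 0},
  {"gripper": 0.2,"x": -2,"y": 0,"z": -2.5,"ax": 0,"ay": 0,"az": 0},
  {"gripper": 1,"x": -3.5,"y": 0,"z": -2.5,"ax": 0,"ay": 0,"az": 0},
  {"gripper": 1,"x": -4,"y": 0,"z": -1,"ax": 0,"ay": 0,"az": 0},
  {"gripper": 1,"x": -4,"y": 0,"z": 0,"ax": 0,"ay": 0,"az": 0},
])

```text
clock: 13.25
position: [437.5, -99.3, 171.3]
ee_rot: [0.991, 0.137, 0.004, 0.0]
contact_force: [0.1, -0.6, 0.5]
gripper_width: 0.6
grasp_force: 0.0
```

send_rows([
  {"gripper": 1,"x": -3,"y": 0,"z": 0,"ax": 0,"ay": 0,"az": 0},
  {"gripper": 1,"x": -1,"y": 0,"z": 0,"ax": 0,"ay": 0,"az": 0},
  {"gripper": 1,"x": 0,"y": 0,"z": 0,"ax": 0,"ay": 0,"az": 0},
])

```text
clock: 13.5
position: [395.9, -110.5, 169.0]
ee_rot: [0.991, 0.136, 0.001, -0.0]
contact_force: [0.6, 0.1, 0.5]
gripper_width: -0.0
grasp_force: 0.0
```

```bash
python3 - <<'E'
from m import *; from p import *
rows([])
O=np.array([665.0,-29.7]);x=np.array([.963,.269]);y=np.array([-.269,.963])
for n in ['top','side']:
    p,d=snap(n,n+'5.png'); P=pts(n,d)
    m=(d>0)&(np.hypot(P[...,0]-585,P[...,1]+52)<90)&(P[...,2]>5)&(P[...,2]<14); q=P[m][:,:2]-O; q=np.c_[q@x,q@y]; q=q[(abs(q[:,1])<40)]
    print(n,'plate in press frame',rect(q),np.percentile(q,[1,99],axis=0))
    m=(d>0)&(np.hypot(P[...,0]-564,P[...,1]+63)<40)&(P[...,2]>34)&(P[...,2]<50); q=P[m][:,:2]; print('block',len(q),rect(q))
a=np.hstack([cv2.resize(cv2.imread('pics/top5.png')[140:240,235:340],(525,500)),cv2.resize(cv2.imread('pics/side5.png')[180:280,215:270],(275,500))])
cv2.imwrite('pics/c5.png',a)
E
```

```text
pos [ 395.9 -110.5  169. ] psi 15.58 tilt [0. 0.] q [ 0.1  0.1 -0.6 -0.  -0.9  1.7] F [0.6 0.1 0.5] w -0.0 t 13.5
top plate in press frame (array([-67.7,  -6.4]), array([ 55.9, 123.4]), 89.9) [[-128.4  -33.9]
 [  -7.7   21. ]]
block 72 (array([563. , -64.8]), array([29.7, 13.8]), 15.0)
side plate in press frame (array([-73.5,  -5.2]), array([112.3,  60.8]), 1.0) [[-128.7  -32.8]
 [ -19.3   24. ]]
block 70 (array([562.2, -61.9]), array([28.9, 19.4]), 19.0)
```

View pics/c5.png

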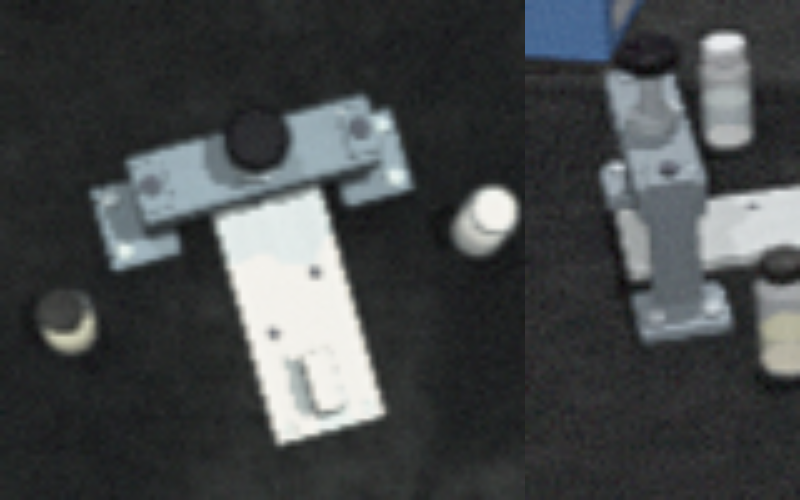

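The picture shows the blank lying under the portal, square to it, with both vials and the timer untouched. The block measures about 1.5 mm short of ideal, well inside the 4 mm ring radius. Next is the button.

send_rows([
  {"gripper": 1,"x": 1,"y": 0,"z": 0,"ax": 0,"ay": 0,"az": 0},
  {"gripper": 1,"x": 2.5,"y": -0.1,"z": 0,"ax": 0,"ay": 0,"az": 0},
  {"gripper": 1,"x": 3.5,"y": -0.1,"z": 0,"ax": 0,"ay": 0,"az": 0},
  {"gripper": 1,"x": 4,"y": -0.1,"z": 0,"ax": 0,"ay": 0,"az": 0},
  {"gripper": 1,"x": 4,"y": -0.1,"z": 0,"ax": 0,"ay": 0,"az": 0},
])

```text
clock: 14.02
position: [545.1, -64.6, 167.6]
ee_rot: [0.991, 0.136, 0.0, 0.0]
contact_force: [0.8, 0.1, 0.1]
gripper_width: -0.2
grasp_force: 0.0
```

send_rows([
  {"gripper": 1,"x": 4,"y": -0.1,"z": 0,"ax": 0,"ay": 0,"az": 0},
  {"gripper": 1,"x": 3.5,"y": -0.05,"z": 0,"ax": 0,"ay": 0,"az": 0},
  {"gripper": 1,"x": 2.5,"y": 0,"z": 0,"ax": 0,"ay": 0,"az": 0},
  {"gripper": 1,"x": 1.8,"y": 0,"z": 0,"ax": 0,"ay": 0,"az": 0},
  {"gripper": 1,"x": 1.3,"y": 0,"z": 0,"ax": 0,"ay": 0,"az": 0},
])

```text
clock: 14.43
position: [671.0, -27.5, 165.8]
ee_rot: [0.991, 0.137, -0.0, 0.0]
contact_force: [-0.0, -0.2, -0.9]
gripper_width: -0.1
grasp_force: 0.0
```

send_rows([
  {"gripper": 1,"x": 0,"y": 0,"z": 1.2,"ax": 0,"ay": 0,"az": 0},
  {"gripper": 1,"x": 0,"y": 0,"z": 1.2,"ax": 0,"ay": 0,"az": 0},
  {"gripper": 1,"x": 0,"y": 0,"z": 1.0,"ax": 0,"ay": 0,"az": 0},
  {"gripper": 1,"x": 0,"y": 0,"z": 0.6,"ax": 0,"ay": 0,"az": 0},
  {"gripper": 1,"x": 0,"y": 0,"z": 0,"ax": 0,"ay": 0,"az": 0},
])

```text
clock: 14.85
position: [665.5, -29.3, 125.4]
ee_rot: [0.991, 0.136, -0.002, -0.0]
contact_force: [-0.5, -0.1, -0.7]
gripper_width: -0.1
grasp_force: 0.0
```

send_rows([
  {"gripper": 1,"x": 0,"y": 0,"z": 0,"ax": 0,"ay": 0,"az": 0},
  {"gripper": 1,"x": 0,"y": 0,"z": 0,"ax": 0,"ay": 0,"az": 0},
])

```text
clock: 15.02
position: [667.6, -29.1, 128.9]
ee_rot: [0.991, 0.136, 0.001, 0.0]
contact_force: [0.1, -0.2, 1.5]
gripper_width: 0.1
grasp_force: 0.0
```

send_rows([
  {"gripper": 1,"x": -0.1,"y": 0,"z": 0.3,"ax": 0,"ay": 0,"az": 0},
  {"gripper": 1,"x": 0,"y": 0,"z": 0.3,"ax": 0,"ay": 0,"az": 0},
  {"gripper": 1,"x": 0,"y": 0,"z": 0.3,"ax": 0,"ay": 0,"az": 0},
  {"gripper": 1,"x": 0,"y": 0,"z": 0.3,"ax": 0,"ay": 0,"az": 0},
  {"gripper": 1,"x": 0,"y": 0,"z": 0.3,"ax": 0,"ay": 0,"az": 0},
])

```text
clock: 15.43
position: [666.5, -29.3, 113.5]
ee_rot: [0.991, 0.136, 0.0, 0.0]
contact_force: [-2.0, 1.2, 4.1]
gripper_width: 0.1
grasp_force: 2.1
```

send_rows([
  {"gripper": 1,"x": 0,"y": 0,"z": 0.2,"ax": 0,"ay": 0,"az": 0},
  {"gripper": 1,"x": 0,"y": 0,"z": 0.1,"ax": 0,"ay": 0,"az": 0},
  {"gripper": 1,"x": 0,"y": 0,"z": 0,"ax": 0,"ay": 0,"az": 0},
])

```text
clock: 15.68
position: [666.5, -29.3, 110.3]
ee_rot: [0.991, 0.136, 0.0, 0.0]
contact_force: [-1.5, 0.3, 6.0]
gripper_width: -0.0
grasp_force: 2.4
```

send_rows([
  {"gripper": 1,"x": 0,"y": 0,"z": 0.1,"ax": 0,"ay": 0,"az": 0},
  {"gripper": 1,"x": 0,"y": 0,"z": 0.1,"ax": 0,"ay": 0,"az": 0},
  {"gripper": 1,"x": 0,"y": 0,"z": 0.1,"ax": 0,"ay": 0,"az": 0},
  {"gripper": 1,"x": 0,"y": 0,"z": 0,"ax": 0,"ay": 0,"az": 0},
])

```text
clock: 16.02
position: [666.5, -29.3, 108.0]
ee_rot: [0.991, 0.136, 0.0, 0.0]
contact_force: [-1.7, 1.3, 7.0]
gripper_width: -0.5
grasp_force: 3.4
```

send_rows([
  {"gripper": 1,"x": 0,"y": 0,"z": 0.1,"ax": 0,"ay": 0,"az": 0},
  {"gripper": 1,"x": 0,"y": 0,"z": 0,"ax": 0,"ay": 0,"az": 0},
])

```text
clock: 16.18
position: [666.6, -29.3, 107.7]
ee_rot: [0.991, 0.136, 0.0, 0.0]
contact_force: [-4.6, 1.2, 9.3]
gripper_width: -0.3
grasp_force: 4.6
```

send_rows([
  {"gripper": 1,"x": 0,"y": 0,"z": 0.08,"ax": 0,"ay": 0,"az": 0},
  {"gripper": 1,"x": 0,"y": 0,"z": 0.06,"ax": 0,"ay": 0,"az": 0},
  {"gripper": 1,"x": 0,"y": 0,"z": 0,"ax": 0,"ay": 0,"az": 0},
])

```text
clock: 16.43
position: [666.6, -29.3, 107.3]
ee_rot: [0.991, 0.136, 0.001, 0.0]
contact_force: [-4.9, 0.0, 12.7]
gripper_width: -0.4
grasp_force: 6.4
```

The travel stopped at about 12 mm with the force at 12.7 N, above the spring's 7.5 N, so the tip has met the plate. I'll let it spring back and retreat.

send_rows([
  {"gripper": 1,"x": 0,"y": 0,"z": -0.3,"ax": 0,"ay": 0,"az": 0},
  {"gripper": 1,"x": 0,"y": 0,"z": -0.5,"ax": 0,"ay": 0,"az": 0},
  {"gripper": 1,"x": 0,"y": 0,"z": -0.8,"ax": 0,"ay": 0,"az": 0},
  {"gripper": 1,"x": 0,"y": 0,"z": -1.5,"ax": 0,"ay": 0,"az": 0},
  {"gripper": 1,"x": 0,"y": 0,"z": -2.5,"ax": 0,"ay": 0,"az": 0},
])

```text
clock: 16.85
position: [664.5, -29.2, 157.7]
ee_rot: [0.991, 0.136, -0.003, -0.001]
contact_force: [-0.1, -0.1, -1.5]
gripper_width: -0.1
grasp_force: 0.0
```

send_rows([
  {"gripper": 1,"x": -2,"y": 0,"z": -2,"ax": 0,"ay": 0,"az": 0},
  {"gripper": 1,"x": -4,"y": 0,"z": 0,"ax": 0,"ay": 0,"az": 0},
  {"gripper": 1,"x": -4,"y": 0,"z": 0,"ax": 0,"ay": 0,"az": 0},
  {"gripper": 1,"x": -4,"y": 0,"z": 0,"ax": 0,"ay": 0,"az": 0},
  {"gripper": 1,"x": -4,"y": 0,"z": 0,"ax": 0,"ay": 0,"az": 0},
])

```text
clock: 17.27
position: [491.0, -78.1, 180.0]
ee_rot: [0.991, 0.136, -0.0, -0.0]
contact_force: [-0.7, -0.0, 0.8]
gripper_width: 0.1
grasp_force: 0.0
```

send_rows([
  {"gripper": 1,"x": -4,"y": 0,"z": 0,"ax": 0,"ay": 0,"az": 0},
  {"gripper": 1,"x": -3,"y": 0,"z": 0,"ax": 0,"ay": 0,"az": 0},
  {"gripper": 1,"x": -1,"y": 0,"z": 0,"ax": 0,"ay": 0,"az": 0},
  {"gripper": 1,"x": 0,"y": 0,"z": 0,"ax": 0,"ay": 0,"az": 0},
  {"gripper": 1,"x": 0,"y": 0,"z": 0,"ax": 0,"ay": 0,"az": 0},
])

```text
clock: 17.68
position: [416.7, -99.3, 181.1]
ee_rot: [0.991, 0.136, 0.001, 0.0]
contact_force: [0.5, -0.3, 0.9]
gripper_width: -0.1
grasp_force: 0.0
```

```bash
python3 - <<'E'
from m import *
for n in ['top','side']:
    p,d=snap(n,n+'6.png')
    for nm,c,r,z0,z1 in [('block',(564,-63),40,34,50),('bar',(655,-30),90,66,84),('button',(660,-30),40,105,130),('vl',(593,66),30,52,70),('vr',(640,-143),35,48,70)]:
        q=region(n,d,c,r,z0,z1)
        if len(q)>5: print(n,nm,len(q),np.median(q[:,2]).round(1),rect(q[:,:2]))
E
```

```text
top block 72 41.5 (array([562.9, -64.7]), array([29.5, 13.8]), 15.0)
top bar 589 75.6 (array([666. , -30.7]), array([ 34.5, 119.7]), 15.7)
top button 150 119.0 (array([665.5, -31.2]), array([29.9, 30.1]), 46.6)
top vl 64 59.4 (array([594.7,  63.2]), array([19.7, 19.7]), 1.0)
top vr 69 58.5 (array([ 643.9, -147.7]), array([19.7, 21.4]), 6.6)
side block 64 42.1 (array([562. , -62.5]), array([29.2, 17.1]), 18.1)
side bar 316 77.0 (array([664.8, -28.3]), array([ 34. , 124.4]), 15.5)
side button 100 120.3 (array([664.6, -25.8]), array([31.6, 27.4]), 56.4)
side vl 67 60.1 (array([593.8,  66. ]), array([20.9, 19.5]), 4.8)
side vr 58 58.2 (array([ 643.2, -143.4]), array([23. , 21.3]), 11.8)
```

Blank unmoved, button back up, vials in place. I'll hand it in.

```bash
python3 -c "
from bench import arm
print(arm.job_done())"
```

```text
the job is handed in; nothing more can be done
None
```

I slid the blank between the portal legs, punched it once (about 12 mm of travel, 12.7 N), let the plunger spring back up, and handed the job in at 17.8 s. By measurement the ring centre lies about 1.5–2 mm from the tip axis, inside the ring's 4 mm inner radius, but the crossbar hid the ring itself from both cameras; the wrist force peaked at about 79 N during the slide.

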